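# Wedge up the low end of a sole plate

### The arm

A 7-joint arm with a two-finger parallel gripper is mounted at the origin on the work surface. World frame = base frame: x ahead of the robot, y to its left, z up, the work surface at z = 0. Lengths are in m, angles in rad, forces in N, time in s.
With the tool pointing down it reaches from about 0.35 to 0.775 m from the base axis. Payload 3.1 kg.
Tool frame: the origin (TCP) lies where the fingers leave the gripper's body, on its centre line; the fingertips stand 73 mm ahead of it and the grasp point (between the pads) lies 54 mm ahead of it; z points along the fingers, y is the line along which they close (so a half turn about z gives the same grasp; the last joint's range is limited). The gripper opens to 85 mm and grips with 20 to 120 N. Pads are 22 mm wide; open, the fingers measure 114 mm over their backs; the gripper's body (76 mm by 85 mm) begins 54 mm behind the grasp point. The pads swing forward as they close: fully open they stand 13 mm farther back than shut.
Start: joints at [1.287, 0.311, 0.014, 1.512, -0.004, 1.319, -0.027], TCP at [0.132, -0.534, 0.304] pointing down, gripper open.
Joint ranges: [-2.7, 2.7], [-0.3, 1.91], [-1.27, 1.3], [0.12, 2.57], [-1.44, 4.58], [0.2, 2.03], [-3.05, 3.05]. Speed limits (rad/s): [2.79, 2.79, 3.14, 3.14, 3.14, 3.14, 3.14].

### API

Orientations are given as a unit quaternion [x, y, z, w].
In Python, from plant import robot gives the robot as it stands. The module is installed in compiled form; this text tells all that it offers.
- The arm moves only by the tool arm_command, never from a script. Its argument "rows" is a list of rows, each an object with "offset": the shift along the tool's x, y, z in mm, a list of three; "roll": the turn about the tool's z in degrees. In form: [{"offset": [x, y, z], "roll": roll}, ...]. A call has exactly 8 rows; each row shifts and turns the commanded pose from where the row before left it, along the tool's axes as they then stand; what a row does not reach is not made up. A row lasts 1/12 s, in which the tool goes at most 41.7 mm and 7.16 degrees, less where a joint would pass 70% of its speed; a pose out of reach is approached as far as the arm can. A call with a gripper value outside its range is refused whole. "jaw" is the closure in counts, from 0 (fully open) to 255 (shut), set as the call begins (left out, the last holds). The fingers move at their own pace and stop on an object; "squeeze" is the grip in N (left out, the last holds). Time passes only in rows, so rows that do not move let the fingers close, or fill a call up. It gives the time, the measured TCP pose, the force, the opening and the grip force at its end, in the units of the state.
- robot.state(): the state, without advancing time (a new reading comes with each control period).
- robot.grab_frame(name): name is "scene" or "top" or "wrist"; returns (picture, depth): 420x560x3 uint8, red, green, blue; 420x560 float32, m along the optical axis (not along the pixel's ray), 0 where there is no reading.
- robot.camera_params(name): a dict with "fovy" (degrees; the focal length in pixels is half the picture's height over the tangent of half this angle, whatever the lens; pixels are square), "cx", "cy" (the principal point, pixels), "camera_from_world" (4x4, takes a point from world to camera coordinates); the wrist camera has in their place "T_tool_cam" (4x4, takes a point from camera to tool coordinates, whose origin is the TCP and whose axes are the flange's). Camera axes: x right, y up, looking along -z (the intrinsics and any distortion apply to the point x, -y, -z); pixel columns grow to the right and rows downward; lengths in m; the calibration is good to about 2 mm. A picture is of the moment at which its call begins: read the wrist's pose just before it. camera_params takes no time and is no camera call.
- robot.close_job(): hands the job in; it is judged then, once.
The state is a dict: "t": time; "qpos": joint angles; "joint_vel": joint speeds; "effort": joint torques, N m; "position": TCP position; "ee_rot": TCP orientation; "ft_force": force on the tool from outside, world axes, zero at the start; "ft_torque": the same for the moment, N m; "opening": opening from 0.0 (shut) to 1.0 (fully open); "grasp_force": force on a finger pad.
Only numpy, scipy, OpenCV 4.12 (cv2) and the standard library are available. Lean on these libraries where they do the work, as an engineer would, in place of code of your own. Each camera call takes 0.05 s, during which the arm holds its last target. There are 200 camera calls.

### The job

The timber sole plate on the concrete strip sits too low at one end, and a workmate wants to change the thin packer under it. Pick up the loose timber wedge, push it thin edge first under that low end, flat on the concrete, until the end lifts off its packer and the plate is level, and finish while still holding the wedge there. Move the plate with the wedge alone, and leave the spanner, jar and timber offcut where they lie.

Things in the scene. Friction and masses are not known exactly. Their poses are not given: they have to be found in the camera images.
- strip: fixed concrete strip, 640 x 160 x 45 mm high, on the bench. Origin on its underside, on the centre line, below the plate's low end face. x axis along the strip from the plate's low end towards its high end, z up. Top at z = 45 mm, from x = -205 mm (bare concrete in front of the low end) to x = 435 mm. Two steel anchor bolts 12 mm thick stand 112 mm high above the concrete at x = 170 and 335 mm
- thin_packer: black flat packer fixed on the strip, 30 (along the strip) x 80 x 7 mm high, centred at x = 110 mm of the strip: the plate's low end rests on it at first. Origin at the centre of its underside
- thick_packer: black flat packer fixed on the strip, 30 (along the strip) x 80 x 14 mm high, centred at x = 380 mm of the strip, under the plate's high end. Origin at the centre of its underside
- plate: loose timber sole plate 420 x 95 x 45 mm high, about 0.7 kg, over the two bolts (22 mm holes: it may shift 5 mm). It rests on the thin packer near its low end and the thick one near its high end, so it slopes by 0.026 rad with 4.5 mm of air under its low end face. Origin: centre of its underside; x axis from low to high end, z up. When level its underside is 14 mm above the concrete
- low_end (a point): middle of the lower edge of the plate's low end face (4.5 mm above the concrete at first, 14 mm when level)
- high_end (a point): middle of the lower edge of the plate's high end face (about 15 mm above the concrete at first, 14 mm when level)
- wedge: loose solid timber wedge, 200 x 44 mm, 0.13 kg, a straight taper from 3 mm thick at the nose to 36 mm at the heel (slope 0.165), underside flat on the bench. Origin: centre of its underside; x axis from heel (-100 mm) to nose (+100 mm), z up. Grip it across the 44 mm, near the heel. With its nose about 67 mm past the plate's low end face the plate is level; the push takes 5 to 18 N
- wedge_nose (a point): middle of the lower edge of the wedge's thin end
- spanner: steel open-ended and ring spanner, 200 mm long, lying on the bench; leave it. Origin at its middle
- jar: amber glass jar with a black lid, 72 mm across, 90 mm high, standing on the bench; leave it. Origin at the centre of its underside
- offcut: plain square timber offcut of even thickness, 160 x 45 x 22 mm, lying on the bench (not the wedge); leave it. Origin at the centre of its underside
Things that resemble listed ones, but are neither listed nor needed, are in the scene too. What is shaped like the wedge but purple is not meant.

How it is judged:
By the outcome, as a careful person would: the job done as asked, in the order asked, and still so for the second after the job is handed in, while the arm keeps its last pose, push and grip.
It also fails if it takes over 42 s, if anything falls off the work surface, if the arm or the gripper's body presses on something with over 40 N, if the wrist force passes 120 N, or if a joint passes its speed limit or range.

## Working session

There is one attempt and no reset: what is moved stays moved. The work goes in short steps, Python scripts to look and compute and a tool call to move; the robot and the scene stay as the last step left them, time stands still between calls to the robot, and variables do not carry over. Pictures are saved under pics/ and viewed, at most 10 in all, crops included, and the job is handed in when it is done.

Besides the shell and the picture viewer there is one more tool, called as a command line: name --argument value ..., lists and objects as JSON in quotes. arm_command: Moves the arm, as the interface text tells. Its arguments: {"type":"object","properties":{"rows":{"type":"array"},"jaw":{"type":"number"},"squeeze":{"type":"number"}},"required":["rows"]}

```bash
mkdir -p pics
cat > h.py <<'E'
import numpy as np, cv2
from plant import robot
def grab(n,tag):
    s=robot.state(); im,d=robot.grab_frame(n); p=robot.camera_params(n)
    np.savez(f'{tag}.npz',im=im,d=d,pos=s['position'],rot=s['ee_rot'])
    cv2.imwrite(f'pics/{tag}.png',im[:,:,::-1]); return im,d,p,s
E
python3 - <<'E'
from h import *
for n in ("scene","top"):
    im,d,p,s=grab(n,n+"0"); print(n,p)
print(robot.camera_params("wrist")); print(s)
a=cv2.imread('pics/top0.png')
E
```

```text
scene {'fovy': 56.67466608245862, 'cx': 279.09104561509406, 'cy': 207.97593721833363, 'camera_from_world': array([[ 0.80311569,  0.59572397,  0.01086974, -0.49520392],
       [-0.40147145,  0.52757714,  0.74865415,  0.13280126],
       [ 0.44025659, -0.60561978,  0.66287164, -1.17910045],
       [ 0.        ,  0.        ,  0.        ,  1.        ]])}
top {'fovy': 44.272600533493474, 'cx': 278.35752734955014, 'cy': 213.75578774262752, 'camera_from_world': array([[-0.01887392, -0.99973956, -0.0128291 ,  0.09968396],
       [ 0.99852216, -0.01950188,  0.05072655, -0.54759619],
       [-0.05096353, -0.01185273,  0.99863018, -1.47337879],
       [ 0.        ,  0.        ,  0.        ,  1.        ]])}
{'fovy': 67.4554176129766, 'cx': 279.97691163934735, 'cy': 209.65649146732795, 'T_tool_cam': array([[-1.62913829e-03,  9.49485390e-01,  3.13807011e-01,
         8.17557019e-02],
       [ 9.99998608e-01,  1.65976709e-03,  1.69567335e-04,
        -4.89871650e-04],
       [-3.59844843e-04,  3.13806850e-01, -9.49486773e-01,
        -6.94603123e-02],
       [ 0.00000000e+00,  0.00000000e+00,  0.00000000e+00,
         1.00000000e+00]])}
{'t': 0.05, 'qpos': array([ 1.28729698,  0.31171738,  0.01398526,  1.5130685 , -0.00440371,
        1.31921744, -0.02718716]), 'joint_vel': array([ 0.00046856, -0.00347844, -0.00020305, -0.00352229,  0.00053554,
        0.00048293,  0.00058597]), 'effort': array([ 8.33726463e-04, -3.81220829e+01,  1.47010144e-01, -2.31503552e+01,
        1.24045191e-02,  8.16206157e-03, -2.40349308e-06]), 'position': array([ 0.13158347, -0.53344167,  0.3028208 ]), 'ee_rot': array([ 9.92694097e-01,  1.20652454e-01, -1.88770107e-04, -1.17487225e-03]), 'ft_force': array([ 0.3975567 , -0.57502903,  0.46798453]), 'ft_torque': array([0.00284685, 0.00543765, 0.03226851]), 'grasp_force': 0.0, 'opening': 1.0004463671431576}
```

View pics/top0.png

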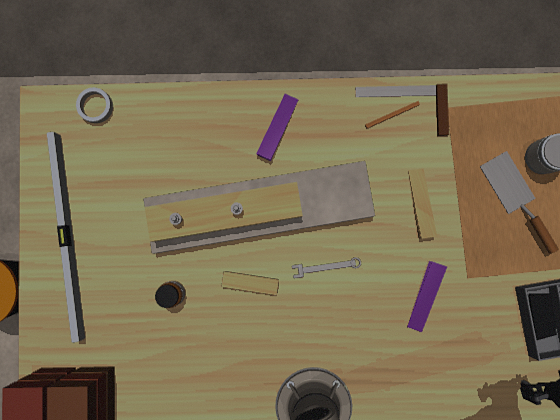

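View pics/scene0.png

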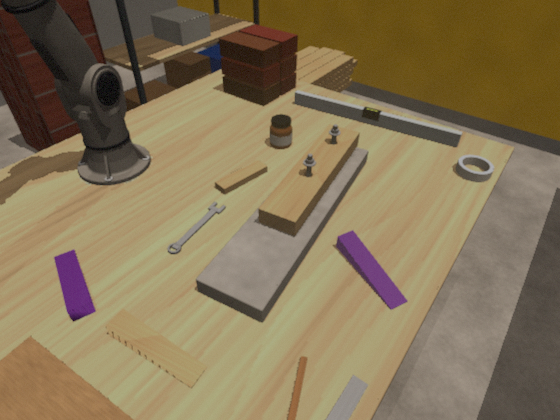

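The top view shows the strip between px (145,200) and (375,215), with the plate's low end at about (301,200) and bare concrete to the right of it. The wedge is at about (421,205), the offcut at (250,283), the spanner at (325,268), and the purple decoys at (277,127) and (427,297). Next I'll build a height map.

```bash
cat >> h.py <<'E'
def KE(n,z=None):
    p=robot.camera_params(n); f=210/np.tan(np.radians(p['fovy'])/2)
    if n=='wrist':
        from scipy.spatial.transform import Rotation as R
        T=np.eye(4);T[:3,:3]=R.from_quat(z['rot']).as_matrix();T[:3,3]=z['pos']
        M=T@p['T_tool_cam']
    else: M=np.linalg.inv(p['camera_from_world'])
    return f,p['cx'],p['cy'],M
def ray(n,uv,z=None):
    f,cx,cy,M=KE(n,z); uv=np.atleast_2d(uv).astype(float)
    c=np.stack([(uv[:,0]-cx)/f,-(uv[:,1]-cy)/f,-np.ones(len(uv))],1)
    return M[:3,3],c@M[:3,:3].T
def plane(n,uv,h,z=None):
    o,d=ray(n,uv,z); return o+d*((h-o[2])/d[:,2])[:,None]
def cloud(n,z):
    v,u=np.mgrid[:420,:560]; o,d=ray(n,np.stack([u.ravel(),v.ravel()],1),z)
    return (o+d*z['d'].ravel()[:,None]).reshape(420,560,3)
def proj(n,P,z=None):
    f,cx,cy,M=KE(n,z); c=(np.atleast_2d(P)-M[:3,3])@M[:3,:3]
    return np.stack([cx+f*c[:,0]/-c[:,2],cy-f*c[:,1]/-c[:,2]],1)
E
python3 - <<'E'
from h import *
z=np.load('top0.npz'); P=cloud('top',z); H=P[:,:,2]*1000
for a in ((120,340),(330,245),(140,120)): print(a,P[a[1]-8:a[1]+9,a[0]-8:a[0]+9,2].std()*1e3,H[a[1],a[0]])
np.set_printoptions(precision=0,suppress=True,linewidth=200)
print(H[165:245:5,404:440:2])
print(P[205,421],P[175,415],P[235,428])
m=np.clip(H*4+20,0,255).astype(np.uint8)
o=np.vstack([cv2.resize(cv2.cvtColor(z['im'],cv2.COLOR_RGB2BGR)[155:255,240:440],(800,300)*1) if 0 else cv2.resize(z['im'][155:255,240:440,::-1],(800,400))[:300],cv2.resize(cv2.applyColorMap(m,2)[155:255,240:440],(600,300),interpolation=0).repeat(1,1)[:, :600] if 0 else cv2.resize(cv2.applyColorMap(m,2)[155:255,240:440],(800,300),interpolation=0)])
cv2.imwrite('pics/h.png',o)
np.set_printoptions(precision=3,suppress=True)
for uv in ((374,212),(365,162),(145,200),(152,253)): print(plane('top',uv,.045))
E
```

```text
(120, 340) 124.4313393721258 -0.8500680364071922
(330, 245) 152.1397229539456 1.2080233067404134
(140, 120) 124.43465893270124 -2.212525464974524
[[   3.    3.   -5.    3.    2.    4.    3.    4.   -0.   -1.   -2.   -5.    6.   -2.   -4.    2.   -3.    1.]
 [   5.   -1.    5.    1.   -2.    5.    7.    6.    5.    4.    2.   -1.   -0.    3.   -3.    1.    5.   -2.]
 [   6.    1.   -4.    8.    5.    2.    4.   11.   10.   13.    8.    1.   -5.    1.    0.    1.    0.    3.]
 [   6.   -4.   -1.   13.    3.    6.    6.    6.   12.    6.    4.   -3.   -3.   -8.    4.   -2.   -2.   -0.]
 [  -4.   -2.   -4.   -1.    5.   13.    4.   12.   12.   13.    8.   15.    4.   -1.   -2.   -2.    3.   -4.]
 [  -2.   -4.   -3.    1.   11.    6.   13.   10.   12.   15.   13.   12.    1.    4.    6. 1500.    1.   -3.]
 [   3.    1.    1.    2.    0.    7.   16.   15.   12.   19.   21.   16.   11.   -1.   -2.   -3.    2.    4.]
 [   2.    2.   -0.   -8.   -3.   23.   17.   18.   16.   19.   17.   19.   16.    6.    3.    3.    2.    3.]
 [  -1.   -5.    5.    4.   -5.    4.   16.   16.   22.   20.   21
[... 258 characters left out ...]
.    1.]
 [   1.    1.    1.   -2.   -3.    3.    8.   25.   27.   26.   29.   27.   28.   26.   25.    0.   -1.   -0.]
 [   0.   -3.   -1.    3.   -6.   -1.   -7.   15.   32.   31.   29.   28.   32.   37.   27.   35.    2.   -0.]
 [  -3.    1.   -2.    4.   -1.   -1.   -1.   17.   28.   34.   26.   35.   28.   34.   38.   26.   -1.   -3.]
 [   0.   -2.    5.   -2.   -6.    0.    2.    1.   26.   38.   34.   33.   33.   37.   41.   33.   36.   -7.]
 [   0.   -1.    3.   -8.    3.   -3.    5.    3.   -1.   -3.   -2.   -1.   -2.   -2.    1.   -1.   -0.   -1.]]
[ 1. -0.  0.] [ 1. -0.  0.] [ 0. -0.  0.]
[[ 0.548 -0.181  0.045]]
[[ 0.69  -0.159  0.045]]
[[0.594 0.466 0.045]]
[[0.444 0.447 0.045]]
```

Run:
```python
from h import *
np.set_printoptions(precision=4,suppress=True,linewidth=200)
print(plane('top',[(409,170),(423,169)],.004), plane('top',[(418,240),(435,238)],.035))
print(plane('top',[(301,217),(299,181)],.05))
s=robot.state()
from scipy.spatial.transform import Rotation as R
M=R.from_quat(s['ee_rot']).as_matrix(); print(M)
w=np.array([.53,-.345,.25]); print(M.T@(w-s['position'])*1000)
```

```text
[[ 0.6698 -0.2927  0.004 ]
 [ 0.6719 -0.3333  0.004 ]] [[ 0.4664 -0.3042  0.035 ]
 [ 0.4712 -0.3522  0.035 ]]
[[0.5372 0.0253 0.05  ]
 [0.639  0.0288 0.05  ]]
[[ 0.9709  0.2395 -0.0006]
 [ 0.2395 -0.9709  0.002 ]
 [-0.0001 -0.0021 -1.    ]]
[431.9658 -87.4847  53.0784]
```

arm_command --rows '[{"offset": [39, -11, 5], "roll": 0}, {"offset": [39, -11, 5], "roll": 0}, {"offset": [39, -11, 5], "roll": 0}, {"offset": [39, -11, 5], "roll": 0}, {"offset": [39, -11, 5], "roll": 0}, {"offset": [39, -11, 5], "roll": 0}, {"offset": [39, -11, 5], "roll": 0}, {"offset": [39, -11, 5], "roll": 0}]' --jaw 0 --squeeze 70

```text
t: 0.77
position: [0.4148, -0.3724, 0.2633]
ee_rot: [0.993, 0.121, -0.0, -0.0]
ft_force: [0.6, -0.8, 0.2]
opening: 1.0
grasp_force: 0.0
```

arm_command --rows '[{"offset": [39, -11, 5], "roll": 0}, {"offset": [39, -11, 5], "roll": 0}, {"offset": [19, -9, 0], "roll": 0}, {"offset": [0, 0, 0], "roll": 5}, {"offset": [0, 0, 0], "roll": 5}, {"offset": [0, 0, 0], "roll": 0}, {"offset": [0, 0, 0], "roll": 0}, {"offset": [0, 0, 0], "roll": 0}]'

```text
t: 1.43
position: [0.4998, -0.3208, 0.2536]
ee_rot: [0.999, 0.034, -0.0, -0.0]
ft_force: [-0.2, -0.1, -0.0]
opening: 0.997
grasp_force: 0.0
```

Run:
```python
from h import *
im,d,p,s=grab('wrist','w1'); print(s['t'],s['position'],s['ee_rot'],s['joint_vel'])
```

```text
1.4333 [ 0.49983562 -0.32083956  0.2535969 ] [ 9.99416877e-01  3.41433188e-02 -3.66992818e-04 -6.99617261e-05] [ 0.00680728 -0.00448647 -0.00173007 -0.00279683 -0.00014235 -0.00075359
 -0.00773192]
```

View pics/w1.png

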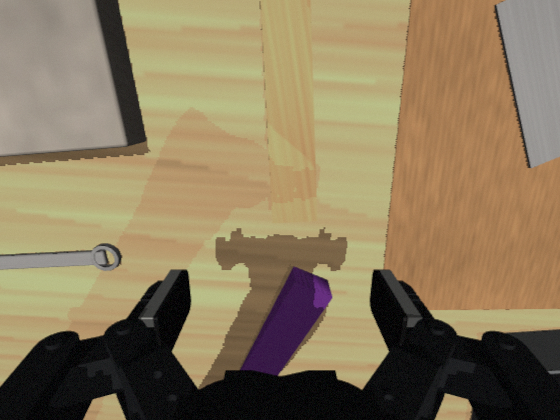

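The wrist view shows the wedge at columns 265–317, running up out of the frame. Its heel edge is near row 215, and a purple decoy's end is at about (310,280). I'll measure both from the wrist and top depth.

```bash
cat > m.py <<'E'
from h import *
np.set_printoptions(precision=4,suppress=True,linewidth=160)
for n,t,box in (('wrist','w1',(230,0,345,232)),('top','top0',(400,160,445,250))):
    z=dict(np.load(t+'.npz')); z['d']=cv2.medianBlur(z['d'],5); P=cloud(n,z); hsv=cv2.cvtColor(z['im'],cv2.COLOR_RGB2HSV)
    m=(P[:,:,2]>.008)&(P[:,:,2]<.06)&(z['d']>.05)&~((hsv[:,:,0]>120)&(hsv[:,:,0]<165)&(hsv[:,:,1]>80))
    b=np.zeros_like(m); b[box[1]:box[3],box[0]:box[2]]=1; m&=b
    k,l,st,_=cv2.connectedComponentsWithStats(m.astype(np.uint8)); m=l==1+st[1:,4].argmax()
    Q=P[m]; r=cv2.minAreaRect((Q[:,:2]*1000).astype(np.float32)); print(n,m.sum(),r)
    A=np.c_[Q[:,:2],np.ones(len(Q))]; co,*_=np.linalg.lstsq(A,Q[:,2],rcond=None); print('slope',co[:2],np.hypot(*co[:2]))
    # centre line
    e=np.array([np.cos(np.radians(4)),np.sin(np.radians(4))]); q=Q[:,:2]@np.c_[e,[-e[1],e[0]]]
    xs=np.arange(q[:,0].min()+.01,q[:,0].max()-.01,.01)
    mid=np.array([np.percentile(q[abs(q[:,0]-x)<.005][:,1],[2,98]) for x in xs]); c=np.polyfit(xs,mid.mean(1),1)
    print('yaw',4+np.degrees(np.arctan(c[0])),'width',np.diff(mid).mean(),'heel end s',np.percentile(q[:,0],[.3,99.7]))
    s0=np.percentile(q[:,0],.3); g=s0+.025; print('grip pt',g*e+np.polyval(c,g)*np.array([-e[1],e[0]]), 'z there',co@np.r_[g*e+np.polyval(c,g)*np.array([-e[1],e[0]]),1], 'heel',s0*e+np.polyval(c,s0)*np.array([-e[1],e[0]]))
    pu=(hsv[:,:,0]>120)&(hsv[:,:,0]<165)&(hsv[:,:,1]>80)&(z['d']>.05)
    if n=='top': pu[:250]=0; pu[:,:400]=0
    else: pu[:255]=0; pu[380:]=0
    Q=P[pu]; print('purple',cv2.boxPoints(cv2.minAreaRect((Q[:,:2]*1000).astype(np.float32))),np.percentile(Q[:,2],[5,50,95]))
    hb=P[:,:,2][60:230,350:390] if n=='wrist' else P[:,:,2][150:250,385:402]; print('bench',np.median(hb))
E
python3 m.py
```

```text
wrist 8719 ((558.2282104492188, -325.67803955078125), (168.67889404296875, 44.22195816040039), 6.662682056427002)
slope [-0.1636 -0.0181] 0.16462845805182946
yaw 6.724798146781986 width 0.042482515176931045 heel end s [0.4507 0.6159]
grip pt [ 0.5001 -0.3325] z there 0.031161560223812085 heel [ 0.4753 -0.3355]
purple [[ 251.3241 -277.1884]
 [ 298.2863 -662.6878]
 [ 558.2238 -631.0218]
 [ 511.2617 -245.5224]] [0.0101 0.0285 0.2557]
bench -0.0005725455118522904
top 939 ((556.3280029296875, -327.9942626953125), (166.18740844726562, 49.476280212402344), 6.454115867614746)
slope [-0.1383 -0.0954] 0.1680698233451909
yaw 6.4939718529620185 width 0.043246769027989226 heel end s [0.4501 0.6123]
grip pt [ 0.4995 -0.3325] z there 0.029238085259998943 heel [ 0.4746 -0.3353]
purple [[  46.3804 -631.2729]
 [ 275.0012 -711.9762]
 [ 406.7346 -338.7943]
 [ 178.1138 -258.0911]] [0.004  0.0195 0.0348]
bench -0.0005100236396826663
```

arm_command --rows '[{"offset": [0, 12, 0], "roll": 0}, {"offset": [0, 0, 0], "roll": -2.7}, {"offset": [0, 0, 36], "roll": 0}, {"offset": [0, 0, 36], "roll": 0}, {"offset": [0, 0, 36], "roll": 0}, {"offset": [0, 0, 36], "roll": 0}, {"offset": [0, 0, 26], "roll": 0}, {"offset": [0, 0, 9], "roll": 0}]'

```text
t: 2.15
position: [0.4977, -0.3322, 0.0699]
ee_rot: [0.998, 0.057, -0.004, -0.002]
ft_force: [-0.3, -0.1, -0.7]
opening: 1.001
grasp_force: 0.0
```

arm_command --rows '[{"offset": [0, 0, 0], "roll": 0}, {"offset": [0, 0, 0], "roll": 0}, {"offset": [0, 0, 0], "roll": 0}, {"offset": [0, 0, 0], "roll": 0}, {"offset": [0, 0, 0], "roll": 0}, {"offset": [0, 0, 0], "roll": 0}, {"offset": [0, 0, 0], "roll": 0}, {"offset": [0, 0, 0], "roll": 0}]' --jaw 255 --squeeze 80

```text
t: 2.82
position: [0.503, -0.3337, 0.0779]
ee_rot: [0.998, 0.057, 0.002, 0.002]
ft_force: [0.1, -0.4, 6.6]
opening: 0.5
grasp_force: 82.9
```

```bash
cat > lowend.py <<'E'
from h import *
np.set_printoptions(precision=4,suppress=True,linewidth=160)
from scipy.spatial import ConvexHull
z=dict(np.load('top0.npz')); z['d']=cv2.medianBlur(z['d'],3); P=cloud('top',z); v,u=np.mgrid[:420,:560]
box=(u>140)&(u<385)&(v>155)&(v<260)
for nm,lo,hi in (('strip',.030,.2),('plate',.080,.13)):
    m=box&(P[:,:,2]>lo)&(P[:,:,2]<hi); k,l,st,_=cv2.connectedComponentsWithStats(m.astype(np.uint8)); m=l==1+st[1:,4].argmax()
    Q=P[m]; r=cv2.minAreaRect((Q[:,:2]*1000).astype(np.float32)); print(nm,r,m.sum()); print(cv2.boxPoints(r))
    if nm=='plate':
        A=np.c_[Q[:,:2],np.ones(len(Q))]; print(np.linalg.lstsq(A,Q[:,2],rcond=None)[0])
    e=np.array([-np.sin(np.radians(8)),np.cos(np.radians(8))]); nrm=np.array([-e[1],e[0]]); a=Q[:,:2]@e; b=Q[:,:2]@nrm
    xs=np.arange(a.min()+.02,a.max()-.02,.01); mid=np.array([np.percentile(b[abs(a-x)<.005],[2,98]) for x in xs]); c=np.polyfit(xs,mid.mean(1),1)
    bs=np.arange(b.min()+.015,b.max()-.01,.01); en=np.array([a[abs(b-x)<.005].min() for x in bs]); print('yaw',98+np.degrees(np.arctan(c[0])),'w',np.median(np.diff(mid)),'low end a',np.median(en),'slope',np.polyfit(bs,en,1)[0],'hi',np.percentile(a,99.7))
    s=np.median(en); print('end mid',s*e+np.polyval(c,s)*nrm)
m=(u>315)&(u<355)&(v>180)&(v<210); print('concrete z',np.median(P[m][:,2]))
E
python3 lowend.py
```

```text
strip ((569.685546875, 144.78512573242188), (160.7744140625, 641.2098999023438), 8.430256843566895) 12741
[[ 443.1645  450.1408]
 [ 537.1694 -184.1409]
 [ 696.2066 -160.5705]
 [ 602.2017  473.7112]]
yaw 98.47740247024082 w 0.1523237515276613 low end a -0.2555747660980887 slope -0.009799612721532262 hi 0.37786275505068606
end mid [ 0.6163 -0.1715]
plate ((556.562255859375, 238.5140380859375), (97.5444107055664, 421.8316650390625), 8.459775924682617) 5204
[[477.2918 439.9599]
 [539.3496  22.718 ]
 [635.8326  37.0682]
 [573.7749 454.3101]]
[0.0037 0.0269 0.0913]
yaw 98.48984047774975 w 0.09116260633908724 low end a -0.05168783003243181 slope -0.0018373253104797876 hi 0.36720474161321226
end mid [0.5863 0.0302]
concrete z 0.04448461772730017
```

arm_command --rows '[{"offset": [0, 0, -10], "roll": 0}, {"offset": [0, 0, -25], "roll": 0}, {"offset": [0, 0, -30], "roll": 0}, {"offset": [0, 0, -30], "roll": 0}, {"offset": [0, 0, -25], "roll": -3}, {"offset": [0, 0, 0], "roll": -6}, {"offset": [0, 0, 0], "roll": -7}, {"offset": [0, 0, 0], "roll": -7}]'

```text
t: 3.48
position: [0.501, -0.3324, 0.1963]
ee_rot: [0.966, 0.258, 0.0, 0.001]
ft_force: [0.2, 1.0, -1.0]
opening: 0.5
grasp_force: 81.9
```

arm_command --rows '[{"offset": [0, 0, 0], "roll": -7}, {"offset": [0, 0, 0], "roll": -7}, {"offset": [0, 0, 0], "roll": -7}, {"offset": [0, 0, 0], "roll": -7}, {"offset": [0, 0, 0], "roll": -7}, {"offset": [0, 0, 0], "roll": -7}, {"offset": [0, 0, 0], "roll": -7}, {"offset": [0, 0, 0], "roll": -7}]'

```text
t: 4.15
position: [0.5006, -0.3324, 0.1953]
ee_rot: [0.732, 0.681, -0.0, -0.0]
ft_force: [0.4, 0.0, -1.2]
opening: 0.503
grasp_force: 81.8
```

arm_command --rows '[{"offset": [0, 0, 0], "roll": -7}, {"offset": [0, 0, 0], "roll": -6}, {"offset": [0, 10, 0], "roll": 0}, {"offset": [0, 25, 0], "roll": 0}, {"offset": [0, 25, 0], "roll": 0}, {"offset": [0, 25, 0], "roll": 0}, {"offset": [0, 25, 0], "roll": 0}, {"offset": [0, 20, 0], "roll": 0}]'

```text
t: 4.82
position: [0.632, -0.3116, 0.195]
ee_rot: [0.653, 0.757, 0.001, 0.0]
ft_force: [-0.2, 0.5, -1.6]
opening: 0.502
grasp_force: 82.1
```

arm_command --rows '[{"offset": [10, 0, 0], "roll": 0}, {"offset": [20, 0, 0], "roll": 0}, {"offset": [20, 0, 0], "roll": 0}, {"offset": [20, 0, 0], "roll": 0}, {"offset": [20, 0, 0], "roll": 0}, {"offset": [10, 0, 0], "roll": 0}, {"offset": [0, 0, 0], "roll": 0}, {"offset": [0, 0, 0], "roll": 0}]'

```text
t: 5.48
position: [0.6149, -0.2144, 0.1953]
ee_rot: [0.652, 0.758, -0.0, 0.001]
ft_force: [0.1, -0.7, -1.2]
opening: 0.5
grasp_force: 82.2
```

Run:
```python
from h import *
im,d,p,s=grab('top','top1'); grab('scene','scene1'); print(s['t'],s['position'],s['ee_rot'],s['qpos'],s['ft_force'],s['opening'])
a=cv2.imread('pics/top1.png')[140:290,220:420]; b=cv2.imread('pics/scene1.png')[120:340,160:420]
cv2.imwrite('pics/v1.png',np.vstack([cv2.resize(a,(400,300)),cv2.resize(b,(400,300))]))
```

```text
5.4833 [ 0.61488071 -0.21435343  0.1952878 ] [ 6.52359420e-01  7.57909386e-01 -4.56246896e-04  5.84074216e-04] [ 0.61268842  0.6418875  -0.49972163  1.34900224  0.3110771   1.22725268
  0.24216904] [ 0.08568592 -0.66540245 -1.24096196] 0.49986959210921283
```

View pics/v1.png

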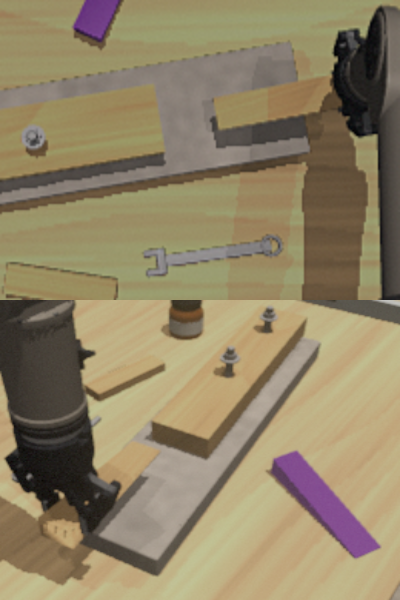

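The wedge is held nose towards the plate, with its nose at about px (327,195) in the top view. I'll measure its pose in the hand.

Run:
```python
from h import *
np.set_printoptions(precision=4,suppress=True,linewidth=160)
from scipy.spatial.transform import Rotation as R
z=dict(np.load('top1.npz')); P=cloud('top',z); v,u=np.mgrid[:420,:560]
M=R.from_quat(z['rot']).as_matrix(); T=(P-z['pos'])@M*1000
m=(u>305)&(u<386)&(v>170)&(v<225)&(P[:,:,2]>.105)&(P[:,:,2]<.17)&(z['d']>.1)
k,l,st,_=cv2.connectedComponentsWithStats(m.astype(np.uint8)); m=l==1+st[1:,4].argmax()
Q=T[m]; Q=Q[Q[:,0]>30]; x=Q[:,0]; print(len(Q),'nose x',[np.percentile(x[abs(Q[:,1]-y)<5],99) for y in (-15,-5,5,15)])
print('top z vs x',np.polyfit(x,Q[:,2],1),'-> top z at nose 172:',np.polyval(np.polyfit(x,Q[:,2],1),172))
xs=np.arange(40,165,8); mid=np.array([np.percentile(Q[abs(x-a)<4][:,1],[3,97]) for a in xs]); c=np.polyfit(xs,mid.mean(1),1); print('centre line y',c,'at 170',np.polyval(c,170),np.diff(mid).mean())
# lateral position of tool in strip frame
e=np.array([-np.sin(np.radians(8.47)),np.cos(np.radians(8.47))]); n=np.array([-e[1],e[0]]); d=z['pos'][:2]-np.array([.587,.0302]); print('strip x,y of TCP',d@e*1000,d@n*1000,'tool x dir yaw',np.degrees(np.arctan2(M[1,0],M[0,0])),M[2])
```

```text
916 nose x [np.float64(169.48777233891255), np.float64(170.97829716413975), np.float64(169.66790482656103), np.float64(170.04958329376214)]
top z vs x [ 0.1613 48.0432] -> top z at nose 172: 75.78446828484903
centre line y [-0.0091  0.1521] at 170 -1.394810012056121 41.22665414153251
strip x,y of TCP -245.99271001480457 8.444033953905505 tool x dir yaw 98.56051166149842 [-0.0015  0.0001 -1.    ]
```

arm_command --rows '[{"offset": [0, 8.5, 0], "roll": 0.6}, {"offset": [0, 0, 15], "roll": 0}, {"offset": [0, 0, 20], "roll": 0}, {"offset": [0, 0, 20], "roll": 0}, {"offset": [10, 0, 9], "roll": 0}, {"offset": [20, 0, 0], "roll": 0}, {"offset": [10, 0, 0], "roll": 0}, {"offset": [0, 0, 0], "roll": 0}]'

```text
t: 6.25
position: [0.6182, -0.169, 0.1315]
ee_rot: [0.655, 0.756, 0.002, -0.001]
ft_force: [0.1, 0.4, -2.1]
opening: 0.502
grasp_force: 82.2
```

arm_command --rows '[{"offset": [0, 0, 1], "roll": 0}, {"offset": [0, 0, 1], "roll": 0}, {"offset": [0, 0, 1], "roll": 0}, {"offset": [0, 0, 1], "roll": 0}, {"offset": [0, 0, 1], "roll": 0}, {"offset": [0, 0, 1], "roll": 0}, {"offset": [0, 0, 0], "roll": 0}, {"offset": [0, 0, 0], "roll": 0}]'

```text
t: 6.92
position: [0.6176, -0.1735, 0.1247]
ee_rot: [0.656, 0.754, -0.0, -0.0]
ft_force: [-0.8, 0.3, -0.8]
opening: 0.499
grasp_force: 82.2
```

Run:
```python
from h import *
im,d,p,s=grab('top','top2'); grab('scene','scene2'); print(s['t'],s['position'],s['ee_rot'],s['ft_force'],s['ft_torque'],s['opening'])
a=cv2.imread('pics/top2.png')[140:260,240:400]; b=cv2.imread('pics/scene2.png')[150:310,180:380]
cv2.imwrite('pics/v2.png',np.hstack([cv2.resize(a,(400,300)),cv2.resize(b,(400,300))]))
```

```text
6.9167 [ 0.61755581 -0.1734817   0.12470568] [ 6.56396001e-01  7.54416504e-01 -8.06797790e-05 -1.48506302e-04] [-0.75836283  0.29786953 -0.82541198] [-0.07471962 -0.00507623  0.04124342] 0.49899709884916793
```

View pics/v2.png

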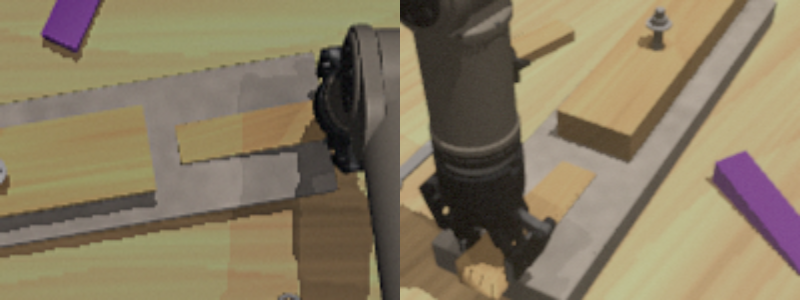

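The wedge is lined up with the plate, its nose about 35 mm short of the low end face (left crop, around (178,145)). It has hardly touched the concrete yet, so I'll lower until there's contact.

arm_command --rows '[{"offset": [0, 0, 0.5], "roll": 0}, {"offset": [0, 0, 0.5], "roll": 0}, {"offset": [0, 0, 0.5], "roll": 0}, {"offset": [0, 0, 0.5], "roll": 0}, {"offset": [0, 0, 0], "roll": 0}, {"offset": [0, 0, 0], "roll": 0}, {"offset": [0, 0, 0], "roll": 0}, {"offset": [0, 0, 0], "roll": 0}]'

```text
t: 7.68
position: [0.6177, -0.1734, 0.1231]
ee_rot: [0.656, 0.754, 0.0, 0.0]
ft_force: [-0.1, -0.5, 0.9]
opening: 0.502
grasp_force: 82.4
```

arm_command --rows '[{"offset": [0, 0, 0.5], "roll": 0}, {"offset": [0, 0, 0.5], "roll": 0}, {"offset": [0, 0, 0.5], "roll": 0}, {"offset": [0, 0, 0], "roll": 0}, {"offset": [0, 0, 0], "roll": 0}, {"offset": [0, 0, 0], "roll": 0}, {"offset": [0, 0, 0], "roll": 0}, {"offset": [0, 0, 0], "roll": 0}]'

```text
t: 8.35
position: [0.6178, -0.1734, 0.1229]
ee_rot: [0.656, 0.754, -0.0, 0.0]
ft_force: [-2.9, 0.7, 6.6]
opening: 0.496
grasp_force: 83.4
```

```bash
cat > st.py <<'E'
from h import *
import sys
np.set_printoptions(precision=4,suppress=True,linewidth=160)
from scipy.spatial.transform import Rotation as R
s=robot.state(); M=R.from_quat(s['ee_rot']).as_matrix()
e=np.array([-np.sin(np.radians(8.47)),np.cos(np.radians(8.47))]); n=np.array([-e[1],e[0]]); d=s['position'][:2]-np.array([.587,.0302])
print(s['t'],'TCP strip',d@e*1000,d@n*1000,s['position'][2]*1000,'pitch z',M[2],'F',M.T@s['ft_force'],'tq',s['ft_torque'],s['opening'])
if len(sys.argv)>1:
    acc=[]
    for i in range(6):
        z=dict(im=None,d=robot.grab_frame('top')[1]); P=cloud('top',z); v,u=np.mgrid[:420,:560]
        r=np.stack([(P[:,:,:2]-np.array([.587,.0302]))@e,(P[:,:,:2]-np.array([.587,.0302]))@n,P[:,:,2]],2)*1000
        m=(r[:,:,0]>6)&(r[:,:,0]<410)&(abs(r[:,:,1])<38)&(r[:,:,2]>80)&(r[:,:,2]<120)&~((abs(r[:,:,0]-170)<22)|(abs(r[:,:,0]-335)<22)); acc.append(r[m])
    Q=np.vstack(acc); A=np.c_[Q[:,:2],np.ones(len(Q))]; c=np.linalg.lstsq(A,Q[:,2],rcond=None)[0]
    m2=abs(Q[:,2]-A@c)<8; c=np.linalg.lstsq(A[m2],Q[m2,2],rcond=None)[0]; print('plate slope',c,'top at low',c[2],'high',c[2]+420*c[0])
E
python3 st.py 1
```

```text
8.35 TCP strip -205.8711278377133 -0.44144140443863134 122.93167247922798 pitch z [-0.0006  0.0004 -1.    ] F [ 1.0767 -2.7362 -6.5727] tq [0.2605 0.6807 0.0946] 0.4962911882419711
plate slope [ 0.0268 -0.002  94.1231] top at low 94.12313629405283 high 105.36450773156454
```

arm_command --rows '[{"offset": [4, 0, 0], "roll": 0}, {"offset": [8, 0, 0], "roll": 0}, {"offset": [8, 0, 0], "roll": 0}, {"offset": [8, 0, 0], "roll": 0}, {"offset": [8, 0, 0], "roll": 0}, {"offset": [4, 0, 0], "roll": 0}, {"offset": [0, 0, 0], "roll": 0}, {"offset": [0, 0, 0], "roll": 0}]'

```text
t: 9.32
position: [0.6132, -0.1326, 0.1229]
ee_rot: [0.656, 0.755, 0.001, 0.001]
ft_force: [0.4, -0.6, 5.5]
opening: 0.498
grasp_force: 83.1
```

```bash
python3 st.py
```

```text
9.3167 TCP strip -164.898373300946 -1.9780267534243672 122.91205151446796 pitch z [-0.0001  0.0032 -1.    ] F [-0.6295  0.3332 -5.5336] tq [0.1939 0.1278 0.0282] 0.497879936472149
```

arm_command --rows '[{"offset": [3, -0.5, 0], "roll": 0}, {"offset": [5, -0.5, 0], "roll": 0}, {"offset": [5, 0, 0], "roll": 0}, {"offset": [5, 0, 0], "roll": 0}, {"offset": [5, 0, 0], "roll": 0}, {"offset": [5, 0, 0], "roll": 0}, {"offset": [2, 0, 0], "roll": 0}, {"offset": [0, 0, 0], "roll": 0}]'

```text
t: 9.98
position: [0.6084, -0.1075, 0.1229]
ee_rot: [0.657, 0.754, -0.001, 0.003]
ft_force: [1.2, -5.7, 6.5]
opening: 0.497
grasp_force: 82.9
```

```bash
python3 st.py 1
```

```text
9.9833 TCP strip -139.3104395835507 -0.8674480278710608 122.87369358584019 pitch z [-0.0058  0.0034 -1.    ] F [-5.7949  0.4029 -6.5071] tq [-0.6592 -0.0509 -0.0098] 0.49709614435450017
plate slope [ 0.0195  0.0004 96.7516] top at low 96.75157159735916 high 104.95351519306388
```

arm_command --rows '[{"offset": [4, 0, 0], "roll": 0}, {"offset": [5, 0, 0], "roll": 0}, {"offset": [5, 0, 0], "roll": 0}, {"offset": [5, 0, 0], "roll": 0}, {"offset": [5, 0, 0], "roll": 0}, {"offset": [2, 0, 0], "roll": 0}, {"offset": [0, 0, 0], "roll": 0}, {"offset": [0, 0, 0], "roll": 0}]'

```text
t: 10.95
position: [0.6049, -0.0823, 0.1229]
ee_rot: [0.657, 0.753, -0.001, 0.003]
ft_force: [1.7, -6.7, 5.1]
opening: 0.499
grasp_force: 82.9
```

```bash
python3 st.py 1
python3 - <<'E'
from h import *
grab('scene','scene3'); grab('top','top3')
a=cv2.imread('pics/top3.png')[140:260,240:400]; b=cv2.imread('pics/scene3.png')[150:310,180:380]
cv2.imwrite('pics/v3.png',np.hstack([cv2.resize(a,(400,300)),cv2.resize(b,(400,300))]))
E
```

```text
10.95 TCP strip -113.86865719788504 -1.1272213041668686 122.86321737397238 pitch z [-0.0061  0.0034 -1.    ] F [-6.8932  0.8379 -5.0667] tq [-0.8325 -0.0658  0.0725] 0.4991572278131708
plate slope [  0.0079   0.002  101.0092] top at low 101.00919522370127 high 104.34242710368459
```

View pics/v3.png

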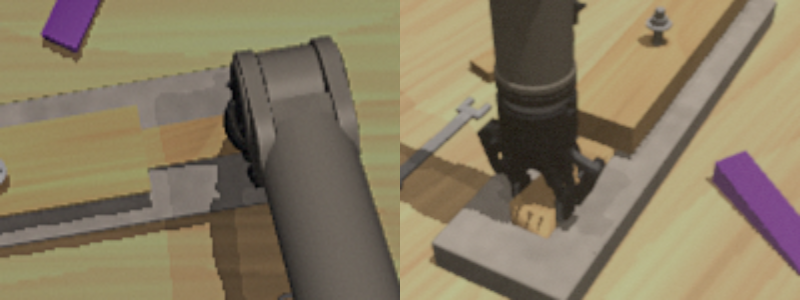

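The wedge is under the end and the plate has shifted a few mm towards its bolts. It's still sloping, so I'll keep pushing.

arm_command --rows '[{"offset": [3, 0, 0], "roll": 0}, {"offset": [4, 0, 0], "roll": 0}, {"offset": [4, 0, 0], "roll": 0}, {"offset": [2, 0, 0], "roll": 0}, {"offset": [0, 0, 0], "roll": 0}, {"offset": [0, 0, 0], "roll": 0}, {"offset": [0, 0, 0], "roll": 0}, {"offset": [0, 0, 0], "roll": 0}]'

```text
t: 12.02
position: [0.6032, -0.0699, 0.1229]
ee_rot: [0.658, 0.753, -0.001, 0.004]
ft_force: [1.7, -8.8, 5.7]
opening: 0.502
grasp_force: 83.0
```

```bash
python3 st.py 1; sed -i 's/range(6)/range(20)/' st.py; python3 st.py 1;  python3 - <<'E'
from h import *
np.set_printoptions(precision=4,suppress=True,linewidth=160)
# plate low/high end edges along strip, mean depth, t0 vs now ; scene-camera slope too
e=np.array([-np.sin(np.radians(8.47)),np.cos(np.radians(8.47))]); n=np.array([-e[1],e[0]])
def fit(cam,d):
    P=cloud(cam,{'d':d}); q=P[:,:,:2]-np.array([.587,.0302]); a=q@e*1000;b=q@n*1000;h=P[:,:,2]*1000
    m=(a>10)&(a<408)&(abs(b)<38)&(h>80)&(h<122)&(abs(a-170)>25)&(abs(a-335)>25)
    A=np.c_[a[m],b[m],np.ones(m.sum())]; c=np.linalg.lstsq(A,h[m],rcond=None)[0]; k=abs(h[m]-A@c)<8; c=np.linalg.lstsq(A[k],h[m][k],rcond=None)[0]
    s=(abs(b)<35)&(h>80)&(h<122)&(d>.1); 
    return c,k.sum(),[np.median(h[(abs(a-x)<12)&m]) for x in (40,80,120,250,290,395)]
for cam,t in (('scene','scene0'),('scene','scene1'),('top','top0'),('top','top1')): print(cam,t,fit(cam,np.load(t+'.npz')['d']))
for cam in ('scene','top'):
    d=np.mean([robot.grab_frame(cam)[1] for _ in range(8)],0); print(cam,'now',fit(cam,d))
E
```

```text
12.0167 TCP strip -101.43576118520606 -1.2507115096887427 122.85314090076217 pitch z [-0.0066  0.0034 -1.    ] F [-8.9626  0.5249 -5.6292] tq [-0.9096 -0.075   0.0617] 0.5018566495010287
plate slope [  0.0025  -0.0001 103.0039] top at low 103.00387112050265 high 104.06483511272823
12.3167 TCP strip -101.42283787402052 -1.2587048628634774 122.86740953105102 pitch z [-0.0066  0.0034 -1.    ] F [-7.5267  0.4055 -5.6573] tq [-0.956  -0.0336  0.0113] 0.49910972931859243
plate slope [  0.0023   0.0001 103.0579] top at low 103.05787013562309 high 104.01670017754384
scene scene0 (array([ 0.0269,  0.    , 95.8891]), np.int64(1938), [np.float64(96.99149979343402), np.float64(98.02473124789302), np.float64(99.34077541119207), np.float64(102.79006385863943), np.float64(103.52095057555438), np.float64(106.32567623214845)])
scene scene1 (array([ 0.0266, -0.0012, 95.941 ]), np.int64(1956), [np.float64(97.03123334927517), np.float64(98.02093120594624), np.float64(99.16926241201851), np.float64(102.60930777819289), np.float64(103.59772124405764), np.float64(106.78327475874761)])
top top0 (array([ 0.0
[... 299 characters left out ...]
at64(95.10217267162713), np.float64(96.25948199326872), np.float64(97.40472489380348), np.float64(100.88674465570024), np.float64(102.07297120069003), np.float64(104.76716185853275)])
scene now (array([  0.0025,   0.0002, 104.8033]), np.int64(1783), [np.float64(104.90939796465138), np.float64(104.94783468314017), np.float64(105.10091564039092), np.float64(105.39984994523488), np.float64(105.46969784459681), np.float64(105.77798058816302)])
top now (array([  0.0024,   0.0003, 103.0455]), np.int64(2992), [np.float64(103.11270686919505), np.float64(103.25819892483223), np.float64(103.3611674942374), np.float64(103.41546628720621), np.float64(103.69504841154509), np.float64(103.97684549456565)])
```

The slope is 0.0024 in both cameras. They start with a bias of about 0.0005, so 4 mm more is needed.

arm_command --rows '[{"offset": [1, 0, 0], "roll": 0}, {"offset": [1.5, 0, 0], "roll": 0}, {"offset": [1.5, 0, 0], "roll": 0}, {"offset": [0, 0, 0], "roll": 0}, {"offset": [0, 0, 0], "roll": 0}, {"offset": [0, 0, 0], "roll": 0}, {"offset": [0, 0, 0], "roll": 0}, {"offset": [0, 0, 0], "roll": 0}]'

```text
t: 14.78
position: [0.6027, -0.0669, 0.1229]
ee_rot: [0.658, 0.753, -0.001, 0.004]
ft_force: [1.1, -8.2, 6.1]
opening: 0.499
grasp_force: 83.0
```

```bash
python3 st.py 1
python3 - <<'E'
from h import *
e=np.array([-np.sin(np.radians(8.47)),np.cos(np.radians(8.47))]); n=np.array([-e[1],e[0]])
d=np.mean([robot.grab_frame('scene')[1] for _ in range(12)],0)
P=cloud('scene',{'d':d}); q=P[:,:,:2]-np.array([.587,.0302]); a=q@e*1000;b=q@n*1000;h=P[:,:,2]*1000
m=(a>10)&(a<408)&(abs(b)<38)&(h>80)&(h<122)&(abs(a-170)>25)&(abs(a-335)>25)
A=np.c_[a[m],b[m],np.ones(m.sum())]; c=np.linalg.lstsq(A,h[m],rcond=None)[0]; k=abs(h[m]-A@c)<8; print(np.linalg.lstsq(A[k],h[m][k],rcond=None)[0])
E
```

```text
14.7833 TCP strip -98.37819894326628 -1.2462426100183943 122.88542268626368 pitch z [-0.0077  0.0034 -1.    ] F [-8.2989 -0.0185 -6.0078] tq [-1.1107 -0.0797 -0.0116] 0.4992807061660037
plate slope [  0.0009  -0.0004 103.5992] top at low 103.59924082789483 high 103.97371803664025
[1.28634844e-03 5.07893514e-04 1.05291083e+02]
```

arm_command --rows '[{"offset": [0.7, 0, 0], "roll": 0}, {"offset": [0.7, 0, 0], "roll": 0}, {"offset": [0, 0, 0], "roll": 0}, {"offset": [0, 0, 0], "roll": 0}, {"offset": [0, 0, 0], "roll": 0}, {"offset": [0, 0, 0], "roll": 0}, {"offset": [0, 0, 0], "roll": 0}, {"offset": [0, 0, 0], "roll": 0}]'

```text
t: 17.05
position: [0.6025, -0.066, 0.1229]
ee_rot: [0.658, 0.753, -0.001, 0.004]
ft_force: [1.8, -9.9, 6.1]
opening: 0.494
grasp_force: 83.0
```

```bash
python3 st.py 1
python3 - <<'E'
from h import *
e=np.array([-np.sin(np.radians(8.47)),np.cos(np.radians(8.47))]); n=np.array([-e[1],e[0]])
d=np.mean([robot.grab_frame('scene')[1] for _ in range(12)],0)
P=cloud('scene',{'d':d}); q=P[:,:,:2]-np.array([.587,.0302]); a=q@e*1000;b=q@n*1000;h=P[:,:,2]*1000
m=(a>10)&(a<408)&(abs(b)<38)&(h>80)&(h<122)&(abs(a-170)>25)&(abs(a-335)>25)
A=np.c_[a[m],b[m],np.ones(m.sum())]; c=np.linalg.lstsq(A,h[m],rcond=None)[0]; k=abs(h[m]-A@c)<8; print(np.linalg.lstsq(A[k],h[m][k],rcond=None)[0])
grab('scene','scene4'); grab('top','top4')
a=cv2.imread('pics/top4.png')[140:260,240:400]; b=cv2.imread('pics/scene4.png')[130:290,180:380]
cv2.imwrite('pics/v4.png',np.hstack([cv2.resize(a,(400,300)),cv2.resize(b,(400,300))]))
E
```

```text
17.05 TCP strip -97.39062561895246 -1.2054943189407594 122.89466578560784 pitch z [-0.0083  0.0034 -1.    ] F [-10.1319   0.5154  -5.9704] tq [-1.1716 -0.122  -0.0005] 0.49406847135165327
plate slope [  0.0005  -0.001  103.727 ] top at low 103.72704921019566 high 103.95327261104211
[ 7.21750695e-04 -2.29055171e-04  1.05459732e+02]
```

View pics/v4.png

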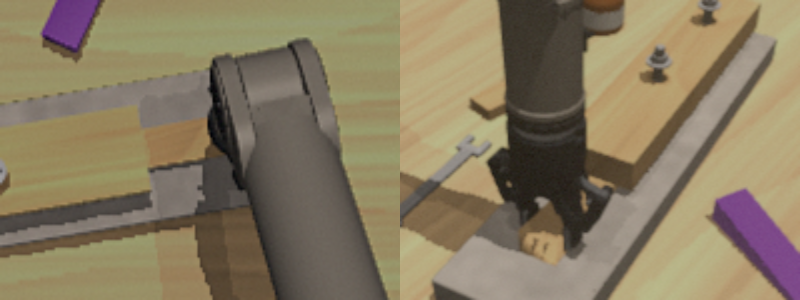

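The slope now matches the cameras' own bias in both views, so the plate is level. The wedge is still gripped on the concrete, and the nose sits about 67 mm past the face after allowing for the plate's shift. The steady push is about 10 N.

```bash
python3 -c "
from plant import robot
print(robot.close_job())"
```

```text
the job is handed in; nothing more can be done
None
```

I handed the job in at about 18 s, with the wedge flat under the plate's low end and the plate level to within about 0.0005 rad in both cameras; the arm is still holding the wedge there, and it touched nothing else.

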